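# Screw the retaining ring onto the two-tier serving stand

### The job

The upper plate of the two-tier serving stand is only lying loose on its seat. Put the knurled ring that lies on the worktop over the threaded stud and screw it down clockwise until you feel it tighten on the plate, so that it is snug and the plate is held; stop there and do not overtighten it, the plate is stoneware. Leave the stand, the plate and everything else where they are.

Things in the scene. Friction and masses are not known exactly. Their poses are not given: they have to be found in the camera images.
- ring: Loose retaining ring: satin aluminium, round, knurled, 45 mm across, 32 mm high, 90 g, flat on the worktop, always threaded end down. Origin: centre of its underside, z up; its yaw means nothing. Lower 16 mm: wide bore (26 mm) with the inner thread; above: plain guide bore 18.6 mm. Grip it round its outside, upper 26 mm.
- stand: Two-tier serving stand, does not move: white lower dish 220 mm wide, rim 25 mm high, creamers and sugar sticks in it; steel column; flange with a rubber washer; upright threaded stud. Origin on its axis at the worktop, z up. The thread holds by itself when the ring is let go and has 1.4 mm axial play: the ring already lies on the plate for the last 0.2 turn before it begins to tighten.
- stud_tip (a point): Top of the stud, on the stand's axis, 190 mm above the worktop. The stud is a 17.2 mm rod, its last 7 mm rounded to a dome that centres the ring. Plain down to 163 mm, where the thread starts. A ring let go over the tip drops by its weight until it rests on the thread, its underside 150 to 159 mm above the worktop, leaning up to 5 degrees; only turning takes it further.
- seat (a point): Centre of the upper plate's seat (top of the rubber washer), on the stand's axis, 140 mm above the worktop. The thread above it, 151 to 163 mm up, is right-handed, 22.8 mm across: each full clockwise turn, seen from above, lowers the ring 7 mm. About 0.6 to 1.9 turns from where it first rests until it is tight; its own weight feeds it, no pushing needed.
- upper_plate: Upper plate: white stoneware, 170 mm wide, 8 mm thick, flat to 65 mm from its centre, rim 18 mm high, 26 mm hole round the stud; 300 g, loose. Origin: centre of its underside, z up. Its hub's top, where the ring ends, is 148 mm above the worktop. Once the thread pulls, the load rises steeply: 0.1 N m gives about 7 N on the plate, 0.4 N m about 30 N, within half a radian.
- salt: Bystander: salt shaker of glass and metal, 44 mm wide, 90 mm high, behind the work on the left. Origin: centre of its underside.
- pepper: Bystander: pepper shaker like the salt shaker, beside it. Origin: centre of its underside.
- sugar_bowl: Bystander: round white lidded sugar bowl, 67 mm wide, 74 mm high, in front of the stand on the right. Origin: centre of its underside.

How it is judged:
By the outcome, as a careful person would: the job done as asked, in the order asked, and still so for the second after the job is handed in, with the robot touching nothing.
It also fails if it takes over 72 s, if anything falls off the work surface, if the arm or the gripper's body presses on something with over 40 N, if the wrist force passes 120 N, or if a joint passes its speed limit or range.

### The arm

A 7-joint arm with a two-finger parallel gripper is mounted at the origin on a cart in front of the work surface, level with it; the furniture and walls round the work are solid. World frame = base frame: x ahead of the robot, y to its left, z up, the work surface at z = 0. Lengths are in m, angles in rad, forces in N, time in s.
With the tool pointing down it reaches from about 0.425 to 0.925 m from the base axis. Payload 6.8 kg.
Tool frame: the origin (TCP) lies midway between the tips of the shut fingers; the grasp point (between the pads) lies 19 mm behind it; z points along the fingers, y is the line along which they close (so a half turn about z gives the same grasp; the last joint's range is limited). The gripper opens to 85 mm and grips with 20 to 120 N. Pads are 22 mm wide; open, the fingers measure 114 mm over their backs; the gripper's body (76 mm by 85 mm) begins 54 mm behind the grasp point. The pads swing forward as they close: fully open they stand 13 mm farther back than shut.
Start: joints at [-1.299, 0.477, 0.022, 1.555, -0.011, 1.109, -0.083], TCP at [0.25, 0.627, 0.231] pointing down, gripper open.
Joint ranges: [-2.96, 2.96], [-0.34, 2.1], [-1.41, 1.46], [0.24, 2.44], [-1.37, 4.51], [0.17, 1.92], [-2.96, 2.96]. Speed limits (rad/s): [2.39, 2.39, 3.14, 3.14, 3.14, 3.14, 3.14].

### API

Orientations are given as a rotation vector (axis times angle).
In Python, from bench import r gives the robot as it stands.
- The arm moves only by the tool servo_tool, never from a script. Its arguments are lists of equal length, an entry for each row: "turn": the turn, a rotation vector about the world's x, y, z in units of 5 degrees (1.0 is 5 degrees), a list of three; "slide": the shift along the world's x, y, z in units of 30 mm (1.0 is 30 mm), a list of three; "hand": the opening, from 0 (shut) to 1 (fully open). In form: {"turn": [[rx, ry, rz], ...], "slide": [[dx, dy, dz], ...], "hand": [hand, ...]}. A call has 1 to 8 rows; each row is the pose to reach, as a shift and turn from the pose commanded when the call began; what a row does not reach only later rows make up. A row lasts 1/8 s, in which the tool goes at most 62.5 mm and 10.7 degrees, less where a joint would pass 70% of its speed; a pose out of reach is approached as far as the arm can. A call with a gripper value outside its range is refused whole. The fingers move at their own pace and stop on an object; "squeeze" is the grip in N (left out, the last holds). Time passes only in rows, so rows that repeat a pose let the fingers close. It gives the time, the measured TCP pose, the force, the opening and the grip force at its end, in the units of the state.
- r.get_obs(): the state, without advancing time (a new reading comes with each control period).
- r.grab_frame(name): name is "scene" or "top" or "wrist"; returns (picture, depth): 420x560x3 uint8, red, green, blue; 420x560 float32, m along the optical axis (not along the pixel's ray), 0 where there is no reading.
- r.get_calibration(name): a dict with "fovy" (degrees; the focal length in pixels is half the picture's height over the tangent of half this angle, whatever the lens; pixels are square), "cx", "cy" (the principal point, pixels), "R" (3x3) and "t" (3): a world point X has camera coordinates R X + t. Camera axes: x right, y down, z forward; pixel columns grow to the right and rows downward; lengths in m; the calibration is good to about 2 mm. The wrist camera is an equidistant fisheye: a pixel r from the principal point sees the ray r / f radians off the axis. A picture is of the moment at which its call begins: read the wrist's pose just before it. get_calibration takes no time and is no camera call; for the wrist camera it gives the pose at the moment of the call.
- r.hand_in(): hands the job in; it is judged then, once.
The state is a dict: "clock": time; "joints": joint angles; "qvel": joint speeds; "tau": joint torques, N m; "tcp_pos": TCP position; "orientation": TCP orientation; "contact_force": force on the tool from outside, world axes, zero at the start; "moment": the same for the moment, N m; "grip_width": finger opening in m; "gripper_force": force on a finger pad.
Only numpy, scipy, OpenCV 4.12 (cv2) and the standard library are available. Lean on these libraries where they do the work, as an engineer would, in place of code of your own. Each camera call takes 0.05 s, during which the arm holds its last target. There are 200 camera calls.

## Working session

There is one attempt and no reset: what is moved stays moved. The work goes in short steps, Python scripts to look and compute and a tool call to move; the robot and the scene stay as the last step left them, time stands still between calls to the robot, and variables do not carry over. Pictures are saved under pics/ and viewed, at most 10 in all, crops included, and the job is handed in when it is done.

Besides the shell and the picture viewer there is one more tool, called after "Emit:" as a command line: name --argument value ..., lists and objects as JSON in quotes. servo_tool: Moves the arm, as the interface text tells. Its arguments: {"type":"object","properties":{"turn":{"type":"array"},"slide":{"type":"array"},"hand":{"type":"array"},"squeeze":{"type":"number"}},"required":["turn","slide","hand"]}

```bash
mkdir -p pics
cat > h.py <<'E'
from bench import r
import numpy as np, cv2
def cam(n):
    c=r.get_calibration(n); f=210/np.tan(np.radians(c['fovy'])/2); return c,f
def grab(n,fn=None):
    c,f=cam(n); p,d=r.grab_frame(n)
    if fn: cv2.imwrite('pics/'+fn,p[:,:,::-1])
    return p,d,c,f
def ray(c,f,u,v,fish=False):
    R=np.array(c['R']);t=np.array(c['t']); x=np.array([u-c['cx'],v-c['cy']])
    if fish:
        a=np.linalg.norm(x); th=a/f; d=np.r_[np.sin(th)*x/max(a,1e-9),np.cos(th)]
    else: d=np.r_[x/f,1]
    return -R.T@t, R.T@d
def onz(c,f,u,v,z,fish=False):
    o,d=ray(c,f,u,v,fish); return o+d*(z-o[2])/d[2]
E
python3 - <<'E'
from h import *
o=r.get_obs(); print(o)
a=grab('scene')[0];b=grab('top')[0]
cv2.imwrite('pics/a.png',a[:,:,::-1]);cv2.imwrite('pics/b.png',b[:,:,::-1])
for n in('scene','top'):print(cam(n))
E
```

```text
{'clock': 0.0, 'joints': array([-1.29910047,  0.47782925,  0.02236676,  1.55647679, -0.01150502,
        1.10929482, -0.0831491 ]), 'qvel': array([ 1.53471612e-03,  3.06747626e-04,  2.07935864e-03,  6.59560225e-04,
        4.68120718e-05, -1.12612272e-04, -8.42522281e-04]), 'tau': array([-1.58396906e-03, -5.96437490e+01,  1.60650719e+00, -2.81204438e+01,
        1.22710224e-02,  9.21003259e-03,  2.96512212e-05]), 'tcp_pos': array([0.25004821, 0.62632535, 0.230296  ]), 'orientation': array([-5.93046746e-01, -3.08489693e+00,  2.93433264e-03]), 'contact_force': array([-0.55536114,  1.15764213,  0.01953571]), 'moment': array([-0.06391352, -0.05417492, -0.00254268]), 'gripper_force': 0.0, 'grip_width': 0.08530476952141737}
({'fovy': 56.7195749920696, 'cx': 282.00494714609204, 'cy': 214.580793120152, 'R': array([[ 0.51242979, -0.85844723, -0.02200123],
       [-0.48891709, -0.27059328, -0.82930053],
       [ 0.70595736,  0.43571507, -0.55836958]]), 't': array([-0.23952217,  0.38645128,  0.60730155])}, np.float64(389.0392452269059))
({'fovy': 44.3428978338769, 'cx': 284.50818361313446, 'cy': 211.42601303984551, 'R': array([[ 0.02555253, -0.99958562, -0.01325363],
       [-0.98490427, -0.02290225, -0.17157819],
       [ 0.17120355,  0.01743781, -0.98508135]]), 't': array([0.04796031, 0.55533151, 1.10862893])}, np.float64(515.3231837042257))
```

View pics/a.png

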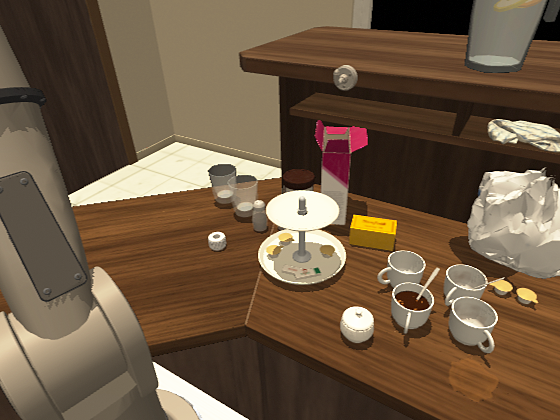

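View pics/b.png

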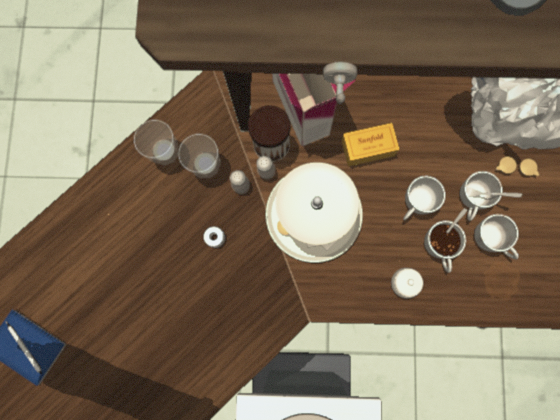

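The scene view shows the ring at about (217,241) and the stud tip at (302,198). The top view shows the ring at (214,237), the stud tip at (317,201), and the shakers at (239,181) and (264,166).

Run:
```python
from h import *
ps=cv2.imread('pics/a.png');pt=cv2.imread('pics/b.png')
ct,ft=cam('top');cs,fs=cam('scene')
# ring top: bright blob
def blob(im,u,v,w,thr):
    g=im[v-w:v+w,u-w:u+w].min(2); m=(g>thr).astype(np.uint8)
    n,l,s,c=cv2.connectedComponentsWithStats(m)
    i=1+np.argmax(s[1:,4]); k=max(cv2.findContours((l==i).astype(np.uint8),0,2)[0],key=cv2.contourArea)
    (x,y),rad=cv2.minEnclosingCircle(k); x0,y0,ww,hh=s[i,:4]
    return x+u-w,y+v-w,rad,(x0+u-w,y0+v-w,ww,hh)
b=blob(pt,214,237,20,110);print(b, onz(ct,ft,b[0],b[1],.032))
b=blob(ps,217,241,16,110);print(b, onz(cs,fs,b[0],b[1],.016))
for n,c,f,u,v in(('t',ct,ft,317,201),('s',cs,fs,302,198)):print(n,onz(c,f,u,v,.19))
# rim of upper plate / dish
for (u,v,w,z) in((317,205,60,.158),):
    g=cv2.cvtColor(pt,cv2.COLOR_BGR2HSV)
for u,v,z,n in((239,181,.09,'salt'),(264,164,.09,'pep'),(407,283,.074,'bowl')):print(n,onz(ct,ft,u,v,z))
A=cv2.resize(pt[150:270,190:370],None,fx=4,fy=4,interpolation=cv2.INTER_CUBIC)
cv2.imwrite('pics/c.png',A)
```

```text
(213.1444435119629, 236.07777786254883, 10.325056076049805, (np.int32(203), np.int32(226), np.int32(21), np.int32(21))) [0.49647921 0.22178234 0.032     ]
(216.5845069885254, 239.92253494262695, 9.438322067260742, (np.int32(208), np.int32(232), np.int32(18), np.int32(18))) [0.49950533 0.22416058 0.016     ]
t [ 0.55171603 -0.00451211  0.19      ]
s [ 0.55009914 -0.00855422  0.19      ]
salt [0.61199146 0.16204848 0.09      ]
pep [0.65154837 0.1085673  0.09      ]
bowl [ 0.40048207 -0.20451445  0.074     ]
```

View pics/c.png

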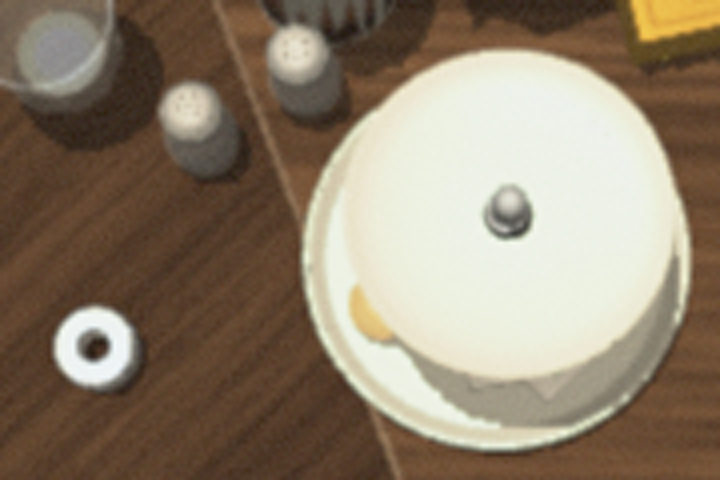

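The crop shows the ring's bore at (95,346) and the stud dome at about (510,196). The two views agree on the ring at about (0.497, 0.222) and the stud at about (0.553, -0.006). The next move is above the ring.

Emit:
servo_tool --turn '[[0, 0, 0], [0, 0, 0], [0, 0, 0], [0, 0, 0], [0, 0, 0], [0, 0, 0], [0, 0, 0], [0, 0, 0]]' --slide '[[1, -1.7, 0], [2, -3.4, 0], [3, -5.1, 0], [4.1, -6.8, -0.5], [5.1, -8.5, -1], [6.2, -10.2, -1.5], [7.2, -11.9, -2], [8.2, -13.5, -2.5]]' --hand '[0.8, 0.8, 0.8, 0.8, 0.8, 0.8, 0.8, 0.8]'

```text
clock: 1.1
tcp_pos: [0.4968, 0.22, 0.1558]
orientation: [-0.593, -3.085, 0.0]
contact_force: [0.1, 0.3, 0.8]
grip_width: 0.0684
gripper_force: 0.0
```

Run:
```python
from h import *
p,d,c,f=grab('wrist','w1.png'); o=r.get_obs()
for k in('clock','joints','tcp_pos','orientation','grip_width'):print(k,o[k])
print(c,f)
```

```text
clock 1.15
joints [-0.65806315  0.35412564  0.1738988   1.95573484 -0.0735043   0.84072493
  0.7355196 ]
tcp_pos [0.50011855 0.21077298 0.15413107]
orientation [ 0.60809877  3.08088245 -0.00913242]
grip_width 0.0680870451662697
{'fovy': 65.70646984690485, 'cx': 276.50101420563084, 'cy': 210.5609793998803, 'R': array([[ 0.37040917,  0.92886804,  0.00110194],
       [ 0.87977379, -0.35121171,  0.3203879 ],
       [ 0.29798509, -0.11770516, -0.9472858 ]]), 't': array([-0.38860093, -0.37813646,  0.18672567])} 325.19226210127806
```

View pics/w1.png

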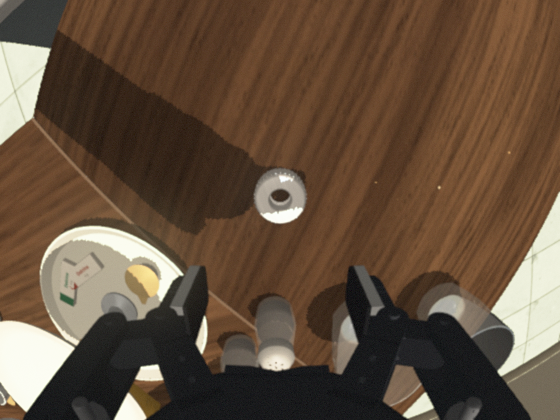

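The wrist view shows the ring with its bore at (281,195), and the salt shaker behind the fingers at about (275,335).

Run:
```python
from h import *
p,d,c,f=grab('wrist'); o=r.get_obs(); print(o['tcp_pos'],o['orientation'])
hsv=cv2.cvtColor(p,cv2.COLOR_RGB2HSV)
m=((hsv[...,1]<60)&(hsv[...,2]>70)).astype(np.uint8); m[:140]=0;m[250:]=0;m[:,:230]=0;m[:,330:]=0
k=max(cv2.findContours(m,0,2)[0],key=cv2.contourArea)
(x,y),rad=cv2.minEnclosingCircle(k);print(x,y,rad)
g=p.min(2); hole=((g<75)).astype(np.uint8); h=np.zeros_like(m); cv2.circle(h,(int(x),int(y)),14,1,-1); hole&=h
M=cv2.moments(hole,True);u,v=M['m10']/M['m00'],M['m01']/M['m00'];print('hole',u,v,M['m00'])
print('outline z16',onz(c,f,x,y,.018,True),'bore',onz(c,f,u,v,.030,True))
```

```text
[0.49842847 0.21389192 0.15470274] [-0.60937969 -3.0816843   0.00783736]
288.3107604980469 188.7152099609375 28.092897415161133
hole 288.7931034482759 188.10919540229884 174.0
outline z16 [0.49697347 0.22287339 0.018     ] bore [0.49351211 0.22429649 0.03      ]
```

Emit:
servo_tool --turn '[[0, 0, 0], [0, 0, 0], [0, 0, 0], [0, 0, 0], [0, 0, 0], [0, 0, 0], [0, 0, 0], [0, 0, 0]]' --slide '[[0, 0.03, -1], [0, 0.03, -2], [0, 0.03, -3], [0, 0.03, -4], [0, 0.03, -4.6], [0, 0.03, -5], [0, 0.03, -5], [0, 0.03, -5]]' --hand '[0.8, 0.8, 0.8, 0.8, 0.8, 0.8, 0.8, 0.8]'

```text
clock: 2.2
tcp_pos: [0.4969, 0.2231, 0.0071]
orientation: [0.593, 3.084, 0.001]
contact_force: [-1.1, -0.6, 0.7]
grip_width: 0.0685
gripper_force: 0.0
```

Emit:
servo_tool --turn '[[0, 0, 0], [0, 0, 0], [0, 0, 0], [0, 0, 0], [0, 0, 0], [0, 0, 0]]' --slide '[[0, 0, 0], [0, 0, 0], [0, 0, 0], [0, 0, 0], [0, 0, 0], [0, 0, 0]]' --hand '[0.4, 0.4, 0.4, 0.4, 0.4, 0.4]' --squeeze 40

```text
clock: 2.95
tcp_pos: [0.4968, 0.2232, 0.0074]
orientation: [0.593, 3.084, 0.002]
contact_force: [-1.6, -0.1, 6.1]
grip_width: 0.0441
gripper_force: 40.0
```

Emit:
servo_tool --turn '[[0, 0, 0], [0, 0, 0], [0, 0, 0], [0, 0, 0], [0, 0, 0], [0, 0, 0], [0, 0, 0], [0, 0, 0]]' --slide '[[0, 0, 1.5], [0, 0, 3], [0, 0, 4.5], [0, 0, 6], [0, 0, 7.5], [0.4, -1.5, 7.8], [0.7, -3, 7.8], [0.7, -3, 7.8]]' --hand '[0.4, 0.4, 0.4, 0.4, 0.4, 0.4, 0.4, 0.4]'

```text
clock: 3.95
tcp_pos: [0.5179, 0.1282, 0.241]
orientation: [0.604, 3.082, -0.001]
contact_force: [0.8, 0.0, -0.9]
grip_width: 0.0444
gripper_force: 41.3
```

Run:
```python
from h import *
o=r.get_obs()
for k in('clock','joints','tcp_pos','orientation','grip_width','contact_force'):print(k,o[k])
p,d,c,f=grab('wrist','w2.png')
R=np.array(c['R']);print('cam',-R.T@np.array(c['t']))
p,d,c,f=grab('top','t2.png')
R=np.array(c['R']);t=np.array(c['t'])
v,u=np.mgrid[0:420,0:560]
X=(np.stack([(u-c['cx'])/f*d,(v-c['cy'])/f*d,d],-1)-t)@R
# tall stuff near stand, excl arm: coarse height map x .5-.9, y -.25..25
for x in np.arange(.5,.86,.04):
    print('%.2f'%x,[round(float(X[...,2][(abs(X[...,0]-x)<.02)&(abs(X[...,1]-y)<.02)].max(initial=0)),2) for y in np.arange(-.2,.21,.04)])
```

```text
clock 3.95
joints [-0.56168969  0.23382994  0.23786275  1.89643468 -0.06264736  1.01791291
  0.88668852]
tcp_pos [0.51785704 0.12820454 0.24096434]
orientation [ 6.03776538e-01  3.08178344e+00 -1.28456469e-03]
grip_width 0.04441540907997174
contact_force [ 0.76313537  0.01357072 -0.87253065]
cam [0.44204149 0.15904725 0.38355235]
0.50 [0.01, 0.01, 0.03, 0.16, 0.16, 0.16, 0.16, 0.64, 0.65, 0.63, 0.0]
0.54 [0.07, 0.01, 0.03, 0.16, 0.15, 0.19, 0.15, 0.63, 0.62, 0.62, 0.6]
0.58 [0.07, 0.01, 0.03, 0.16, 0.15, 0.19, 0.16, 0.6, 0.6, 0.0, 0.0]
0.62 [0.07, 0.01, 0.01, 0.16, 0.16, 0.16, 0.16, 0.16, 0.06, 0.0, 0.0]
0.66 [0.01, 0.01, 0.06, 0.06, 0.45, 0.44, 0.01, 0.14, 0.13, 0.0, 0.0]
0.70 [0.44, 0.44, 0.44, 0.44, 0.45, 0.45, 0.44, 0.44, 0.44, 0.44, 0.44]
0.74 [0.44, 0.44, 0.44, 0.44, 0.45, 0.45, 0.44, 0.44, 0.44, 0.45, 0.44]
0.78 [0.45, 0.44, 0.44, 0.44, 0.44, 0.44, 0.44, 0.44, 0.44, 0.44, 0.44]
0.82 [0.44, 0.44, 0.44, 0.44, 0.44, 0.44, 0.44, 0.44, 0.44, 0.44, 0.44]
```

View pics/w2.png

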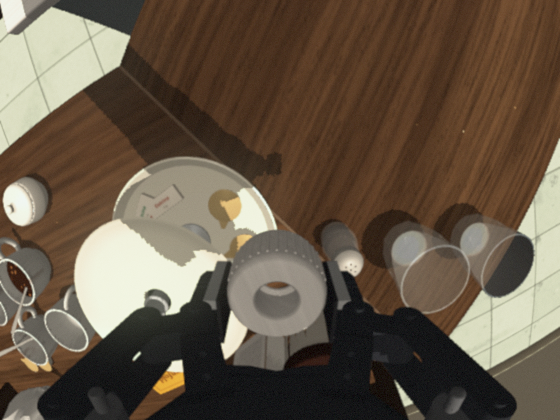

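View pics/t2.png

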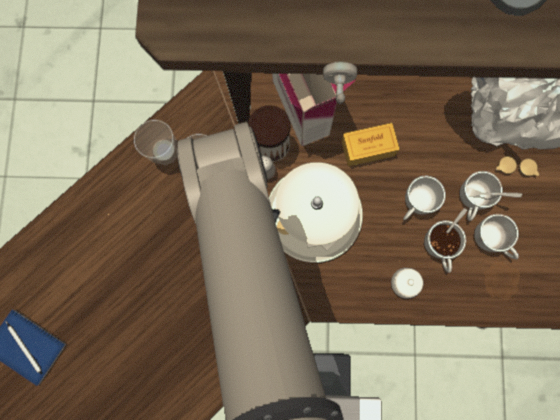

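The wrist view shows the ring in the fingers with its bore at (277,292) and the stud tip at (158,297). In the top view, the drawer knob at (340,75) is the nearest obstacle behind. I'll refine the stud position and work out where the ring sits relative to the tool.

Run:
```python
from h import *
p,d,c,f=grab('wrist'); o=r.get_obs(); tp=o['tcp_pos'];print(tp,o['orientation'])
cv2.imwrite('pics/w3.png',cv2.resize(p[260:340,110:330,::-1],None,fx=3.5,fy=3.5,interpolation=cv2.INTER_CUBIC))
print('stud guess',onz(c,f,158,297,.188,True),onz(c,f,158,295,.19,True))
g=p.min(2).astype(int)
h=np.zeros(g.shape,np.uint8);cv2.circle(h,(277,292),26,1,-1)
# ring outline by depth
R=np.array(c['R']);t=np.array(c['t'])
v,u=np.mgrid[0:420,0:560]
x=u-c['cx'];y=v-c['cy'];a=np.hypot(x,y)+1e-9;th=a/f
P=np.stack([d*np.tan(th)*x/a,d*np.tan(th)*y/a,d],-1); X=(P-t)@R
m=(abs(X[...,2]-(tp[2]-.007+.032))<.003)&(abs(X[...,0]-tp[0])<.04)&(abs(X[...,1]-tp[1])<.04)
Q=X[m]; print(m.sum(),Q.mean(0),Q.min(0),Q.max(0))
S=X[(X[...,2]>.175)&(X[...,2]<.2)&(abs(X[...,0]-.553)<.03)&(abs(X[...,1]+.006)<.03)]
print('stud pts',len(S),S.mean(0) if len(S) else'',S.min(0),S.max(0))
p,d,c,f=grab('top');R=np.array(c['R']);t=np.array(c['t'])
X=(np.stack([(u-c['cx'])/f*d,(v-c['cy'])/f*d,d],-1)-t)@R
K=X[70:105,325:356].reshape(-1,3);K=K[K[:,2]>.3];print('knob',K.min(0),K.max(0))
S=X[185:215,305:330].reshape(-1,3);S=S[S[:,2]>.182];print('stud top',len(S),S.mean(0),S.max(0),S.min(0))
C=X[70:145,280:340].reshape(-1,3);C=C[(C[:,2]>.1)&(C[:,2]<.38)];print('carton',C.min(0),C.max(0))
```

```text
[0.51691306 0.13371733 0.24038438] [-5.91727491e-01 -3.08514471e+00 -1.11708625e-03]
stud guess [0.53320691 0.03044806 0.188     ] [0.53069527 0.03279036 0.19      ]
5799 [0.5140948  0.13390165 0.26496314] [0.49429759 0.10164611 0.26238549] [0.53844637 0.16823426 0.26838248]Traceback (most recent call last):
  File "<stdin>", line 15, in <module>
    return umr_minimum(a, axis, None, out, keepdims, initial, where)
ValueError: zero-size array to reduction operation minimum which has no identity
```

View pics/w3.png

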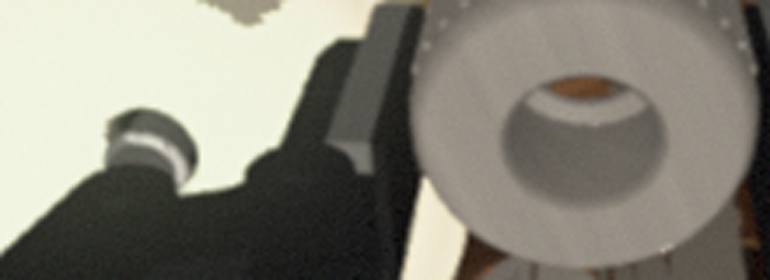

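The crop shows the bore centre at (585,140), but a finger hides the stud tip from the wrist camera. I'll fix the stud from the top and scene views instead.

Run:
```python
from h import *
o=r.get_obs(); tp=o['tcp_pos'];print(tp,o['clock'])
c,f=cam('wrist');print('bore top',onz(c,f,277.1,299.5,tp[2]+.025,True))
v,u=np.mgrid[0:420,0:560]
for n,box in(('top',(180,215,300,335)),('scene',(185,225,285,320))):
    p,d,c,f=grab(n);R=np.array(c['R']);t=np.array(c['t'])
    X=(np.stack([(u-c['cx'])/f*d,(v-c['cy'])/f*d,d],-1)-t)@R
    a,b,e,g=box;S=X[a:b,e:g].reshape(-1,3);V=np.stack([u,v],-1)[a:b,e:g].reshape(-1,2)
    k=S[:,2]>.168;S,V=S[k],V[k];print(n,len(S),S.mean(0),S.min(0),S.max(0),V.mean(0),V.min(0),V.max(0))
    m=(p.min(2)[a:b,e:g]<165).astype(np.uint8);nn,l,s,cc=cv2.connectedComponentsWithStats(m)
    i=1+np.argmax(s[1:,4]);print('dark blob',s[i]+np.array([e,a,0,0,0]))
    x0,y0,w,h=s[i,:4]+np.array([e,a,0,0]); 
    # dome centre: near top of blob
    rr=np.argwhere(l==i); top=rr[:,0].min(); half=.0086*f/np.median(d[a:b,e:g][l==i])
    cx=e+rr[rr[:,0]<top+2*half][:,1].mean(); 
    print('dome centre px',cx,a+top+half,'world at 183',onz(c,f,cx,a+top+half-.5,.183))
    if n=='top':
        K=X[70:105,325:356].reshape(-1,3);K=K[K[:,2]>.3];print('knob',K.min(0),K.max(0))
        C=X[70:145,280:340].reshape(-1,3);C=C[(C[:,2]>.1)&(C[:,2]<.38)];print('carton',C.min(0),C.max(0))
```

```text
[0.51691306 0.13371733 0.24038438] 4.1
bore top [0.51589164 0.13444443 0.26538438]
top 77 [0.53273765 0.00053507 0.29010029] [ 0.35592166 -0.01278062  0.16803201] [0.56328896 0.04132672 1.1880081 ] [317.16883117 200.12987013] [307 182] [334 211]
dark blob [311 197  12  13 102]
dome centre px 316.6865671641791 201.2507689341992 world at 183 [ 0.55357902 -0.00420457  0.183     ]
knob [ 0.35592166 -0.05110735  0.40025523] [0.71336168 0.04132672 1.1880081 ]
carton [ 0.68597142 -0.04026654  0.10005207] [0.85888252 0.07799226 0.2972745 ]
scene 73 [ 0.49678213 -0.03746886  0.219801  ] [-0.11704807 -0.36565646  0.16809431] [0.55990868 0.00080733 0.65431318] [301.97260274 201.65753425] [286 192] [309 224]
dark blob [285 185  35   8 219]
dome centre px 302.0 188.1353165071483 world at 183 [0.6021864  0.01954878 0.183     ]
```

Run:
```python
from h import *
v,u=np.mgrid[0:420,0:560]
c,f=cam('top');print('img top',onz(c,f,317.2,200.3,.183))
for n,box in(('top',(185,215,305,330)),('scene',(190,215,292,312))):
    p,d,c,f=grab(n);R=np.array(c['R']);t=np.array(c['t'])
    X=(np.stack([(u-c['cx'])/f*d,(v-c['cy'])/f*d,d],-1)-t)@R
    a,b,e,g=box;S=X[a:b,e:g].reshape(-1,3);V=np.stack([u,v],-1)[a:b,e:g].reshape(-1,2)
    k=(S[:,2]>.166)&(S[:,2]<.2)&(abs(S[:,0]-.553)<.025)&(abs(S[:,1]+.006)<.025);S,V=S[k],V[k]
    print(n,len(S),np.median(S,0),V.min(0),V.max(0))
    # fit axis: points lie on cylinder/dome radius 8.6 below 183
    from scipy.optimize import least_squares
    rad=lambda z:np.sqrt(np.maximum(0,1-(np.maximum(0,z-.183)/.007)**2))*.0086
    q=least_squares(lambda w:np.hypot(S[:,0]-w[0],S[:,1]-w[1])-rad(S[:,2]),[.553,-.006],loss='soft_l1',f_scale=.001).x
    print('axis',q)
    if n=='scene':
        # px silhouette: mean column for upper rows, onto vertical plane
        print('col',[ (y,V[V[:,1]==y][:,0].min(),V[V[:,1]==y][:,0].max()) for y in np.unique(V[:,1])])
```

```text
img top [ 0.55451413 -0.00520945  0.183     ]
top 71 [ 0.55271258 -0.00448956  0.18729985] [313 196] [321 205]
axis [ 0.55496641 -0.00459548]
scene 74 [ 0.55031606 -0.00854902  0.18050526] [299 196] [305 207]
axis [ 0.55647436 -0.00564799]
col [(np.int64(196), np.int64(301), np.int64(303)), (np.int64(197), np.int64(300), np.int64(305)), (np.int64(198), np.int64(299), np.int64(305)), (np.int64(199), np.int64(299), np.int64(305)), (np.int64(200), np.int64(299), np.int64(305)), (np.int64(201), np.int64(299), np.int64(305)), (np.int64(202), np.int64(299), np.int64(305)), (np.int64(203), np.int64(299), np.int64(305)), (np.int64(204), np.int64(299), np.int64(305)), (np.int64(205), np.int64(299), np.int64(305)), (np.int64(206), np.int64(300), np.int64(305)), (np.int64(207), np.int64(301), np.int64(303))]
```

Emit:
servo_tool --turn '[[0, 0, 2], [0, 0, 4], [0, 0, 6], [0, 0, 8], [0, 0, 10], [0, 0, 12], [0, 0, 14], [0, 0, 16]]' --slide '[[0.2, -0.8, 0], [0.4, -1.6, 0], [0.6, -2.4, 0], [0.8, -3.2, 0], [1, -4, 0], [1.2, -4.5, 0], [1.28, -4.63, 0], [1.28, -4.63, 0]]' --hand '[0.4, 0.4, 0.4, 0.4, 0.4, 0.4, 0.4, 0.4]'

```text
clock: 5.3
tcp_pos: [0.5558, -0.0059, 0.2401]
orientation: [1.537, -2.74, -0.0]
contact_force: [0.5, -0.4, -0.6]
grip_width: 0.0437
gripper_force: 41.3
```

Emit:
servo_tool --turn '[[0, 0, 2], [0, 0, 4], [0, 0, 6], [0, 0, 8], [0, 0, 10], [0, 0, 10], [0, 0, 10], [0, 0, 10]]' --slide '[[0, 0, 0], [0, 0, 0], [0, 0, 0], [0, 0, 0], [0, 0, 0], [0, 0, 0], [0, 0, 0], [0, 0, 0]]' --hand '[0.4, 0.4, 0.4, 0.4, 0.4, 0.4, 0.4, 0.4]'

```text
clock: 6.3
tcp_pos: [0.5559, -0.0063, 0.2402]
orientation: [-2.543, 1.842, 0.002]
contact_force: [-0.7, -0.7, -1.4]
grip_width: 0.0444
gripper_force: 41.3
```

Run:
```python
from h import *
o=r.get_obs()
for k in('clock','joints','tcp_pos','orientation','contact_force','moment'):print(k,o[k])
p,d,c,f=grab('wrist')
A=p[200:400,190:370];B=grab('scene')[0][110:310,210:390]
cv2.imwrite('pics/d.png',cv2.resize(np.hstack([A,B])[:,:,::-1],None,fx=2.2,fy=2.2,interpolation=cv2.INTER_CUBIC))
```

```text
clock 6.3
joints [ 0.73240225  0.48631376 -1.09790563  1.78162484  0.46740583  1.16577436
  2.94869576]
tcp_pos [ 0.55585484 -0.00634919  0.24020472]
orientation [-2.54279336e+00  1.84202969e+00  2.23288891e-03]
contact_force [-0.67411057 -0.70503286 -1.35286309]
moment [-0.01680766 -0.00743598 -0.01430751]
```

View pics/d.png

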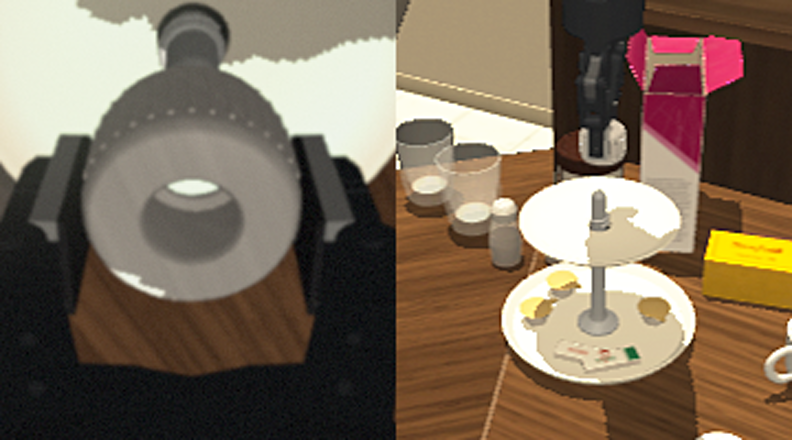

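The left half shows the bore lined up with the stud behind it. The right half shows the ring hanging above the stud tip at (599,195). I'll lower it over the tip.

Emit:
servo_tool --turn '[[0, 0, 0], [0, 0, 0], [0, 0, 0], [0, 0, 0], [0, 0, 0], [0, 0, 0]]' --slide '[[-0.03, 0.04, -0.6], [-0.03, 0.04, -1.2], [-0.03, 0.04, -1.6], [-0.03, 0.04, -1.9], [-0.03, 0.04, -2], [-0.03, 0.04, -2]]' --hand '[0.4, 0.4, 0.4, 0.4, 0.4, 0.4]'

```text
clock: 7.15
tcp_pos: [0.5547, -0.0046, 0.1802]
orientation: [-2.545, 1.841, 0.001]
contact_force: [1.2, 1.7, -2.4]
grip_width: 0.044
gripper_force: 41.2
```

Emit:
servo_tool --turn '[[0, 0, 0], [0, 0, 0], [0, 0, 0], [0, 0, 0]]' --slide '[[0, 0, -0.1], [0, 0, -0.2], [0, 0, -0.3], [0, 0, -0.3]]' --hand '[0.4, 0.4, 0.4, 0.4]'

```text
clock: 7.65
tcp_pos: [0.5548, -0.0037, 0.1712]
orientation: [-2.545, 1.839, 0.001]
contact_force: [0.3, 5.5, -1.6]
grip_width: 0.0443
gripper_force: 41.2
```

Run:
```python
from h import *
o=r.get_obs()
for k in('clock','joints','tcp_pos','contact_force','moment'):print(k,o[k])
```

```text
clock 7.65
joints [ 0.67714692  0.55719913 -1.03835847  1.85564557  0.55107356  1.05040908
  2.87786958]
tcp_pos [ 0.5547625  -0.00374832  0.17117086]
contact_force [ 0.29445996  5.49832674 -1.60611987]
moment [ 1.12306321 -0.11558449  0.03359518]
```

Emit:
servo_tool --turn '[[0, 0, 0], [0, 0, 0], [0, 0, 0], [0, 0, 0], [0, 0, 0], [0, 0, 0]]' --slide '[[0, 0.04, 0], [0, 0.07, 0], [0, 0.07, -0.1], [0, 0.07, -0.2], [0, 0.07, -0.2], [0, 0.07, -0.2]]' --hand '[0.4, 0.4, 0.4, 0.4, 0.4, 0.4]'

```text
clock: 8.4
tcp_pos: [0.5548, -0.0032, 0.1653]
orientation: [2.545, -1.842, 0.0]
contact_force: [0.5, -0.7, 1.2]
grip_width: 0.0441
gripper_force: 41.4
```

Emit:
servo_tool --turn '[[0, 0, 0], [0, 0, 0], [0, 0, 0], [0, 0, 0], [0, 0, 0]]' --slide '[[0, 0, 0], [0, 0, 0], [0, 0, 0], [0, 0, 0], [0, 0, 0]]' --hand '[0.72, 0.72, 0.72, 0.72, 0.72]'

```text
clock: 9.02
tcp_pos: [0.5547, -0.0028, 0.1653]
orientation: [2.545, -1.841, 0.0]
contact_force: [0.3, -0.1, 0.1]
grip_width: 0.0613
gripper_force: 0.0
```

```bash
cat > look.py <<'E'
from h import *
import sys
o=r.get_obs()
for k in('clock','joints','tcp_pos','contact_force','moment','grip_width'):print(k,o[k])
p,d,c,f=grab('wrist'); tp=o['tcp_pos']
if len(sys.argv)>1:
    A=p[200:400,190:370];B=grab('scene')[0][160:260,255:345]
    cv2.imwrite('pics/'+sys.argv[1],np.hstack([cv2.resize(A,None,fx=2.1,fy=2.1),cv2.resize(B,None,fx=4.2,fy=4.2,interpolation=cv2.INTER_CUBIC)])[:,:,::-1])
R=np.array(c['R']);t=np.array(c['t'])
v,u=np.mgrid[0:420,0:560]
x=u-c['cx'];y=v-c['cy'];a=np.hypot(x,y)+1e-9;th=a/f
P=np.stack([d*np.tan(th)*x/a,d*np.tan(th)*y/a,d],-1); X=(P-t)@R
q=np.hypot(X[...,0]-.555,X[...,1]+.004)
m=(q<.021)&(q>.011)&(X[...,2]>.165)&(X[...,2]<.215)
z=X[m][:,2]; S=X[m][z>np.percentile(z,97)-.004]
print('ring top',len(S),np.percentile(z,[50,75,90,97]),S.mean(0))
g=np.c_[S[:,:2]-S[:,:2].mean(0),np.ones(len(S))]; k=np.linalg.lstsq(g,S[:,2],rcond=None)[0];print('tilt deg',np.degrees(np.hypot(k[0],k[1])),'z',k[2])
E
python3 look.py e.png
```

```text
clock 9.025
joints [ 0.6690148   0.56360315 -1.03175647  1.86071435  0.55982152  1.04209281
  2.86775521]
tcp_pos [ 0.55472385 -0.00277794  0.16530884]
contact_force [ 0.25477538 -0.06872863  0.0981987 ]
moment [-0.01309058  0.00156225  0.03277418]
grip_width 0.0612878611763285
ring top 4014 [0.18354177 0.18414928 0.18461578 0.18506526] [ 0.55608042 -0.00580249  0.1835381 ]
tilt deg 3.019686523726621 z 0.18353810012655336
```

View pics/e.png

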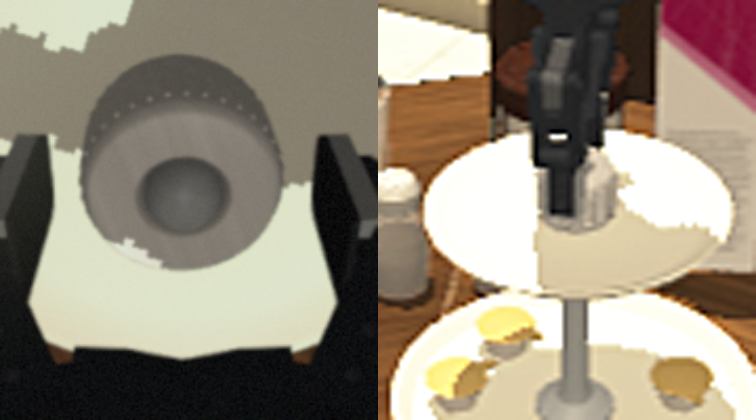

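The ring is on the stud (bore at (183,195)), leaning about 3° with its underside near 151.5 mm. I'll grip it and screw it down, watching the moment.

Emit:
servo_tool --turn '[[0, 0, 0], [0, 0, 0], [0, 0, 0], [0, 0, 0], [0, 0, 0], [0, 0, 0], [0, 0, 0], [0, 0, 0]]' --slide '[[0, 0, -0.1], [0, 0, -0.2], [0, 0, -0.2], [0, 0, -0.2], [0, 0, -0.2], [0, 0, -0.2], [0, 0, -0.2], [0, 0, -0.2]]' --hand '[0.72, 0.72, 0.4, 0.4, 0.4, 0.4, 0.4, 0.4]' --squeeze 25

```text
clock: 10.12
tcp_pos: [0.5548, -0.0028, 0.1593]
orientation: [-2.545, 1.841, -0.0]
contact_force: [-1.3, -1.0, -0.8]
grip_width: 0.0449
gripper_force: 25.5
```

Emit:
servo_tool --turn '[[0, 0, -2], [0, 0, -4], [0, 0, -6], [0, 0, -8], [0, 0, -10], [0, 0, -12], [0, 0, -14], [0, 0, -14]]' --slide '[[0, 0, -0.006], [0, 0, -0.013], [0, 0, -0.019], [0, 0, -0.026], [0, 0, -0.032], [0, 0, -0.039], [0, 0, -0.045], [0, 0, -0.045]]' --hand '[0.4, 0.4, 0.4, 0.4, 0.4, 0.4, 0.4, 0.4]'

```text
clock: 11.12
tcp_pos: [0.5548, -0.0028, 0.1581]
orientation: [-1.032, 2.967, -0.001]
contact_force: [-0.3, -0.1, -0.6]
grip_width: 0.0451
gripper_force: 25.8
```

```bash
python3 look.py
```

```text
clock 11.125
joints [ 0.47646276  0.46663878 -0.7464561   1.8777585   0.386901    0.94628599
  1.79214012]
tcp_pos [ 0.55482664 -0.0027891   0.1580662 ]
contact_force [-0.31514475 -0.14296826 -0.64890425]
moment [-0.15360506 -0.02358892 -0.00134307]
grip_width 0.04513837172797796
ring top 4322 [0.18230825 0.18277668 0.1831958  0.18357399] [ 0.55302046 -0.00535691  0.18228448]
tilt deg 1.605137858780228 z 0.1822844829382542
```

Emit:
servo_tool --turn '[[0, 0, -2], [0, 0, -4], [0, 0, -6], [0, 0, -8], [0, 0, -10], [0, 0, -12], [0, 0, -14], [0, 0, -14]]' --slide '[[0, 0, -0.006], [0, 0, -0.013], [0, 0, -0.019], [0, 0, -0.026], [0, 0, -0.032], [0, 0, -0.039], [0, 0, -0.045], [0, 0, -0.045]]' --hand '[0.4, 0.4, 0.4, 0.4, 0.4, 0.4, 0.4, 0.4]'

```text
clock: 12.18
tcp_pos: [0.5549, -0.003, 0.1566]
orientation: [0.853, 3.023, -0.001]
contact_force: [0.3, -1.3, -0.9]
grip_width: 0.0448
gripper_force: 25.8
```

```bash
python3 look.py
```

```text
clock 12.175
joints [ 0.27367733  0.40832519 -0.47704502  1.89169874  0.2363368   0.89662446
  0.70220297]
tcp_pos [ 0.55491211 -0.00304716  0.15663038]
contact_force [ 0.30159201 -1.29776373 -0.92706795]
moment [-0.26754565 -0.1513298  -0.06056304]
grip_width 0.04482882531999022
ring top 4055 [0.18080824 0.18125971 0.18166927 0.18207098] [ 0.55285668 -0.0023494   0.18079297]
tilt deg 1.4323699354215982 z 0.1807929697175653
```

Emit:
servo_tool --turn '[[0, 0, -1], [0, 0, -2], [0, 0, -3], [0, 0, -4], [0, 0, -5], [0, 0, -6], [0, 0, -7], [0, 0, -7]]' --slide '[[0, 0, -0.003], [0, 0, -0.006], [0, 0, -0.01], [0, 0, -0.013], [0, 0, -0.016], [0, 0, -0.019], [0, 0, -0.022], [0, 0, -0.022]]' --hand '[0.4, 0.4, 0.4, 0.4, 0.4, 0.4, 0.4, 0.4]'

```text
clock: 13.22
tcp_pos: [0.5551, -0.0031, 0.1564]
orientation: [1.722, 2.626, 0.0]
contact_force: [-0.8, -1.7, 3.7]
grip_width: 0.0447
gripper_force: 25.9
```

```bash
python3 look.py
```

```text
clock 13.225
joints [ 0.17171338  0.39007858 -0.347288    1.89877661  0.16932874  0.88031543
  0.15031228]
tcp_pos [ 0.55509825 -0.00306979  0.15636558]
contact_force [-0.83931524 -1.66088775  3.66678482]
moment [-0.40984131 -0.00468752  0.02024206]
grip_width 0.044682782856523766
ring top 3952 [0.18058021 0.18101941 0.18140468 0.18180831] [ 0.55420704 -0.00129514  0.18057122]
tilt deg 1.2960566253227497 z 0.1805712173340464
```

Emit:
servo_tool --turn '[[0, 0, -1], [0, 0, -2], [0, 0, -3], [0, 0, -4], [0, 0, -5], [0, 0, -6], [0, 0, -7], [0, 0, -7]]' --slide '[[0, 0, 0.015], [0, 0, 0.015], [0, 0, 0.015], [0, 0, 0.015], [0, 0, 0.015], [0, 0, 0.015], [0, 0, 0.015], [0, 0, 0.015]]' --hand '[0.4, 0.4, 0.4, 0.4, 0.4, 0.4, 0.4, 0.4]'

```text
clock: 14.28
tcp_pos: [0.555, -0.0031, 0.1564]
orientation: [2.433, 1.986, 0.0]
contact_force: [0.8, -2.6, 2.2]
grip_width: 0.0448
gripper_force: 25.8
```

```bash
python3 look.py
```

```text
clock 14.275
joints [ 0.06889702  0.37709314 -0.21851971  1.90586702  0.10522514  0.86912709
 -0.40449747]
tcp_pos [ 0.5549894  -0.00306275  0.15641078]
contact_force [ 0.7592258  -2.58472083  2.23443622]
moment [-0.58569963 -0.33699412 -0.04764351]
grip_width 0.04481225845844937
ring top 3854 [0.18054018 0.18096486 0.18134358 0.18173109] [ 0.55577149 -0.00120462  0.18054518]
tilt deg 1.4616052958175187 z 0.1805451798969405
```

Emit:
servo_tool --turn '[[0, 0, -1], [0, 0, -2], [0, 0, -3], [0, 0, -4], [0, 0, -4]]' --slide '[[0, -0.02, 0], [0, -0.02, 0], [0, -0.02, 0], [0, -0.02, 0], [0, -0.02, 0]]' --hand '[0.4, 0.4, 0.4, 0.4, 0.4]'

```text
clock: 14.95
tcp_pos: [0.555, -0.0031, 0.1564]
orientation: [2.742, 1.534, 0.001]
contact_force: [1.5, -1.4, 1.8]
grip_width: 0.0443
gripper_force: 25.7
```

```bash
python3 look.py
```

```text
clock 14.95
joints [ 0.01074653  0.37203107 -0.14570183  1.91001802  0.06926789  0.86386597
 -0.72089333]
tcp_pos [ 0.55495097 -0.00311006  0.15639791]
contact_force [ 1.48444256 -1.40184822  1.76260931]
moment [-0.3286485  -0.34891935  0.00289287]
grip_width 0.04428256502148636
ring top 3824 [0.18051807 0.18095403 0.18136431 0.18175454] [ 0.55659405 -0.0016137   0.18052389]
tilt deg 1.6538852273730544 z 0.180523888327711
```

Emit:
servo_tool --turn '[[0, 0, -1], [0, 0, -2], [0, 0, -3], [0, 0, -3]]' --slide '[[0, 0, 0], [0, 0, 0], [0, 0, 0], [0, 0, 0]]' --hand '[0.4, 0.4, 0.4, 0.4]'

```text
clock: 15.5
tcp_pos: [0.5548, -0.0031, 0.1564]
orientation: [-2.918, -1.162, -0.0]
contact_force: [0.8, -1.0, 1.6]
grip_width: 0.0447
gripper_force: 25.7
```

```bash
python3 look.py|grep -E 'mom|joint|force|^ '
```

```text
joints [-0.03352913  0.36921526 -0.09083773  1.91322604  0.04296116  0.86081958
 -0.95898608]
contact_force [ 0.80022815 -0.97847555  1.63892188]
moment [-0.29145881 -0.40166498 -0.0387781 ]
```

Emit:
servo_tool --turn '[[0, 0, -1], [0, 0, -2], [0, 0, -3], [0, 0, -3]]' --slide '[[0, 0, 0], [0, 0, 0], [0, 0, 0], [0, 0, 0]]' --hand '[0.4, 0.4, 0.4, 0.4]'

```text
clock: 16.05
tcp_pos: [0.5548, -0.003, 0.1564]
orientation: [-3.045, -0.771, -0.0]
contact_force: [1.4, 0.7, -0.3]
grip_width: 0.0446
gripper_force: 25.6
```

```bash
python3 look.py|grep -E 'mom|joint|force|^ '
```

```text
joints [-0.07791365  0.36739747 -0.0358669   1.9163072   0.01678388  0.85793449
 -1.19691961]
contact_force [ 1.35330429  0.69605113 -0.29098659]
moment [-0.19337547 -0.46501409  0.00715942]
```

Emit:
servo_tool --turn '[[0, 0, -1], [0, 0, -2], [0, 0, -3], [0, 0, -3]]' --slide '[[0, 0, 0], [0, 0, 0], [0, 0, 0], [0, 0, 0]]' --hand '[0.4, 0.4, 0.4, 0.4]'

```text
clock: 16.6
tcp_pos: [0.555, -0.0031, 0.1563]
orientation: [-3.12, -0.367, -0.001]
contact_force: [2.1, 0.6, -0.4]
grip_width: 0.0449
gripper_force: 25.6
```

```bash
python3 look.py|grep -E 'mom|joint|force|^ '
```

```text
joints [-0.12247023  0.36649664  0.01955145  1.91925573 -0.00947099  0.85543139
 -1.4345544 ]
contact_force [ 2.05478963  0.59298751 -0.42736817]
moment [-0.20057082 -0.64961074  0.0350385 ]
```

Emit:
servo_tool --turn '[[0, 0, -1], [0, 0, -2], [0, 0, -2]]' --slide '[[0, 0, 0], [0, 0, 0], [0, 0, 0]]' --hand '[0.4, 0.4, 0.4]'

```text
clock: 17.02
tcp_pos: [0.555, -0.0031, 0.1563]
orientation: [-3.14, -0.094, -0.001]
contact_force: [3.7, 2.0, -1.7]
grip_width: 0.0444
gripper_force: 25.7
```

```bash
python3 look.py|grep -E 'mom|joint|force|^ '
```

```text
joints [-0.15224511  0.36637715  0.05661872  1.92134214 -0.02705711  0.85409101
 -1.59277787]
contact_force [ 3.66875428  1.95749481 -1.70581232]
moment [-0.16351501 -0.80588127  0.06180914]
```

Emit:
servo_tool --turn '[[0, 0, -1], [0, 0, -2], [0, 0, -2]]' --slide '[[0, 0, 0], [0, 0, 0], [0, 0, 0]]' --hand '[0.4, 0.4, 0.4]'

```text
clock: 17.45
tcp_pos: [0.555, -0.0032, 0.1563]
orientation: [-3.136, 0.18, -0.001]
contact_force: [4.1, 0.6, -3.4]
grip_width: 0.0443
gripper_force: 25.9
```

```bash
python3 look.py|grep -E 'mom|joint|force|^ |ring'; python3 -c "
from h import *
for i in range(4): r.grab_frame('top'); print(r.get_obs()['moment'])"
```

```text
joints [-0.18221988  0.36661706  0.09398157  1.92335569 -0.04472118  0.85305304
 -1.75078543]
contact_force [ 4.06616688  0.60313354 -3.36734828]
moment [-0.16102503 -0.91346931  0.0247079 ]
ring top 3875 [0.18041154 0.1808721  0.18125577 0.18162648] [ 0.55771804 -0.00411839  0.1804044 ]
[-0.12745973 -1.06334666  0.05168317]
[-0.12204923 -1.1036458   0.05897237]
[-0.11343202 -1.07003782  0.08653715]
[-0.11254148 -1.06685173  0.07678876]
```

Emit:
servo_tool --turn '[[0, 0, -1], [0, 0, -2], [0, 0, -2], [0, 0, -2]]' --slide '[[0.02, 0, -0.015], [0.03, 0, -0.015], [0.03, 0, -0.015], [0.03, 0, -0.015]]' --hand '[0.4, 0.4, 0.4, 0.4]'

```text
clock: 18.2
tcp_pos: [0.5552, -0.0033, 0.1561]
orientation: [-3.108, 0.455, 0.001]
contact_force: [-0.8, 0.7, 3.9]
grip_width: 0.0451
gripper_force: 26.4
```

```bash
python3 -c "
from h import *
for i in range(4): r.grab_frame('top'); o=r.get_obs();print(o['moment'],o['contact_force'])
print(o['joints'],o['tcp_pos'])"
```

```text
[-0.13348271  0.2107448   0.04509244] [-0.30529873  1.29785045  4.74647245]
[-0.17873459  0.27937799  0.00713282] [-1.3798801   1.52408304  4.99821099]
[-0.14276924  0.34959652  0.01419739] [-1.44659795  1.38962179  5.32134873]
[-0.15496691  0.34797101  0.02586122] [-1.07170448  0.43632037  5.06520563]
[-0.21197278  0.36851138  0.13161796  1.92413731 -0.0631811   0.8535933
 -1.90996579] [ 0.55524165 -0.00328392  0.15611765]
```

Emit:
servo_tool --turn '[[0, 0, -1], [0, 0, -2], [0, 0, -3], [0, 0, -3]]' --slide '[[-0.01, 0, 0], [-0.01, 0, 0], [-0.01, 0, 0], [-0.01, 0, 0]]' --hand '[0.4, 0.4, 0.4, 0.4]'

```text
clock: 18.9
tcp_pos: [0.5552, -0.0037, 0.1561]
orientation: [3.022, -0.858, -0.0]
contact_force: [-0.4, 0.4, 4.8]
grip_width: 0.0448
gripper_force: 26.4
```

```bash
cat > m.py <<'E'
from h import *
M=[];F=[]
for i in range(4): r.grab_frame('top'); o=r.get_obs();M.append(o['moment']);F.append(o['contact_force'])
print('M',np.mean(M,0),'F',np.mean(F,0),'Mz',np.array(M)[:,2]);print(o['joints'],o['tcp_pos'],o['orientation'],o['clock'])
E
python3 m.py
```

```text
M [-0.43214445  0.34932696  0.06332183] F [-0.14005386  0.26451589  5.16620007] Mz [0.05696973 0.08051254 0.07078262 0.04502243]
[-0.25737296  0.37008701  0.18896264  1.9277126  -0.09016573  0.85214751
 -2.1445938 ] [ 0.55519986 -0.00368434  0.15610504] [ 3.02228969e+00 -8.56556902e-01 -3.79314606e-04] 19.1
```

Emit:
servo_tool --turn '[[0, 0, -1], [0, 0, -2], [0, 0, -3], [0, 0, -3]]' --slide '[[0, 0, 0], [0, 0, 0], [0, 0, 0], [0, 0, 0]]' --hand '[0.4, 0.4, 0.4, 0.4]'

```text
clock: 19.6
tcp_pos: [0.5552, -0.0038, 0.1561]
orientation: [2.884, -1.244, -0.0]
contact_force: [-0.3, -0.1, 5.1]
grip_width: 0.0447
gripper_force: 26.4
```

```bash
python3 m.py
```

```text
M [-0.36781102  0.36866931  0.20890069] F [-0.16613078  0.22105471  4.52525419] Mz [0.19747534 0.2112456  0.18063307 0.24624875]
[-0.30328924  0.37302574  0.24684996  1.93075271 -0.11827355  0.85188726
 -2.3793694 ] [ 0.55523725 -0.00375106  0.15611958] [ 2.88470923e+00 -1.24332754e+00 -1.88082650e-04] 19.8
```

It is tightening: the moment is 0.21 N m and climbing. A small nudge more should do it.

Emit:
servo_tool --turn '[[0, 0, -0.5], [0, 0, -1], [0, 0, -1]]' --slide '[[0, 0, 0], [0, 0, 0], [0, 0, 0]]' --hand '[0.4, 0.4, 0.4]'

```text
clock: 20.18
tcp_pos: [0.5551, -0.0038, 0.156]
orientation: [2.827, -1.368, -0.0]
contact_force: [-0.7, -0.9, 4.7]
grip_width: 0.0447
gripper_force: 26.3
```

```bash
python3 m.py
```

```text
M [-0.34902658  0.43712917  0.41870706] F [-0.22085715 -0.88115637  5.07663583] Mz [0.41485999 0.41547787 0.43983327 0.40465712]
[-0.31875172  0.37432873  0.26628187  1.9319359  -0.12771967  0.85200844
 -2.45742962] [ 0.55510506 -0.0037464   0.15602608] [ 2.82767553e+00 -1.36751976e+00 -4.98604121e-04] 20.375
```

The moment is 0.42 N m, so the ring is snug and I'll stop here. Next I release and retreat straight up.

Emit:
servo_tool --turn '[[0, 0, 0], [0, 0, 0], [0, 0, 0], [0, 0, 0], [0, 0, 0], [0, 0, 0], [0, 0, 0], [0, 0, 0]]' --slide '[[0, 0, 0], [0, 0, 0], [0, 0, 0], [0, 0, 0.3], [0, 0, 1], [0, 0, 2], [0, 0, 3], [0, 0, 3]]' --hand '[0.75, 0.75, 0.75, 0.75, 0.75, 0.75, 0.75, 0.75]'

```text
clock: 21.38
tcp_pos: [0.557, -0.0035, 0.249]
orientation: [-2.824, 1.37, -0.007]
contact_force: [0.8, 0.2, -0.6]
grip_width: 0.0638
gripper_force: 0.0
```

```bash
python3 look.py z.png
```

```text
clock 21.375
joints [-0.34455846  0.2654665   0.28984266  1.84116364 -0.08757383  1.04171799
 -2.49487176]
tcp_pos [ 0.55702047 -0.003452    0.24897117]
contact_force [ 0.77118396  0.19649849 -0.64461823]
moment [-0.01686232 -0.0141076   0.05895644]
grip_width 0.06378327822359424
ring top 1797 [0.18007439 0.18050113 0.18089964 0.18128407] [ 0.55617935 -0.00488043  0.1800654 ]
tilt deg 0.6446876711072377 z 0.18006539807996394
```

View pics/z.png

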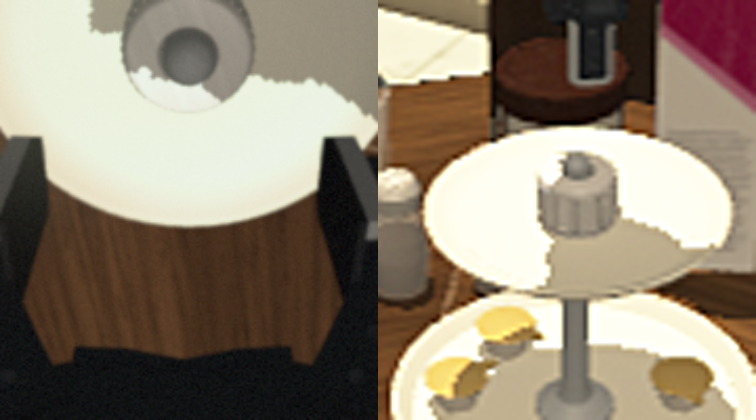

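The ring sits flat on the plate, with its top at 180 mm and a lean of 0.6°, and the gripper is clear of it. I'm handing the job in.

```bash
python3 -c "
from bench import r
print(r.hand_in())"
```

```text
the job is handed in; nothing more can be done
None
```

The ring is screwed down snug on the upper plate: I stopped when the measured moment reached about 0.42 N m (roughly 30 N on the plate), let go, pulled the gripper clear and handed the job in at about 21 s.

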